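Click the kitchen day wheel forward to red

TASK

On the label holder, flick the tabs of the day wheel with a fingertip, its top moving forward (the side near the robot comes up and over), click by click until the red flat faces straight up at the black index lines, and do not run past red. Be gentle: the holder, tape roll, copper pan and spice tin must stay where they stand, and nothing is to be picked up. Then withdraw clear of everything.

Things in the scene. Friction and masses are not known exactly. Their poses are not given: they have to be found in the camera images.
- holder: Heavy loose label holder (1.6 kg). Origin: on the counter under the middle of the wheel; +x is forward (the way the wheel's top must move), y is the wheel's axle. Base 160 (x) by 150 mm (y -40 to +110), 12 high. Thin aluminium cheeks beside the wheel, |y| 23 to 29, |x| up to 22, reach 93 mm high, each with a black index line at x = 0. Label roll at y 40 to 100, top at 76 mm.
- axle (a point): Centre of the day wheel on its axle, 70 mm above the counter. Wheel 34 mm wide along the axle, with seven coloured flats 32 mm from the axle and, at each corner between flats (36 mm from the axle), a grey finger tab 8 mm thick, 30 mm wide, its tip 54 mm from the axle. Forward clicks bring the colours up in this order: blue, green, yellow, white, red, black, purple.
- wheel_top (a point): Middle of the flat that faces up, 102 mm above the counter. At rest one tab stands 25.7 degrees before and one 25.7 degrees beyond the vertical (x about -23 and +23 mm at their tips, 118 mm high; 124 mm as a tab passes straight up). Pushing the rear tab to where the front one stood is one click.
- day_wheel (a joint): Turn of the wheel in rad, growing as its top moves forward; 0 when red faces straight up. One click is 0.898 rad; a sprung pin draws the wheel to the nearest click (about 1 to 2 N at a tab), so it starts at about -0.898 n (white up: n = 1, yellow 2, green 3, blue 4). Nothing stops it from turning past red.
- tape_roll_mid (a point): Middle of a pale yellow roll of tape lying flat, 96 mm across, 26 mm high; loose, to be left alone.
- copper_pan_mid (a point): Middle of a small open copper pan, 90 mm across with two black side handles (about 150 mm over them), 55 mm high; loose, to be left alone.
- spice_tin_mid (a point): Middle of a steel spice tin, 68 mm across, 70 mm high; loose, to be left alone.
Things that resemble listed ones, but are neither listed nor needed, are in the scene too. There is more than one size of the holder; the one meant has the size given above.

How it is judged:
At the end, for the whole second after the job is handed in: The wheel rests at red: joint within 0.15 rad of 0 and still; the holder stands upright within 20 mm of where it was, and each of the three bystanders within 20 mm of where it was (value of joint day_wheel between -0.15 and 0.15 rad and velocity of joint day_wheel between -0.1 and 0.1 rad/s and distance of each of holder, tape_roll_mid, copper_pan_mid, spice_tin_mid from where it was at the start of the episode below 0.02 m and angle between holder's own z axis and vertical below 0.05 rad); the robot touches nothing.
It fails at once if the wheel runs past red (more than 0.6 of a click beyond it) (value of joint day_wheel above 0.539 rad).
It fails at once if the holder is lifted, tipped or shoved along (more than 20 mm or 0.15 rad) (distance of holder from where it was at the start of the episode above 0.02 m or angle between holder's own z axis and vertical above 0.15 rad).
It fails at once if the tape roll, copper pan or spice tin is shoved or lifted (more than 20 mm) (distance of any of tape_roll_mid, copper_pan_mid, spice_tin_mid from where it was at the start of the episode above 0.02 m).
It fails at once if the robot presses on the wheel or holder with more than 25 N (contact force between holder and the arm above 25 N or contact force between holder and the fingers above 25 N).
It also fails if it takes over 48 s, if anything falls off the work surface, if the arm or the gripper's body presses on something with over 40 N, if the wrist force passes 120 N, or if a joint passes its speed limit or range.

ROBOT

A 6-joint arm with a two-finger parallel gripper is mounted at the origin on the work surface. World frame = base frame: x ahead of the robot, y to its left, z up, the work surface at z = 0. Lengths are in m, angles in rad, forces in N, time in s.
With the tool pointing down it reaches from about 0.35 to 0.85 m from the base axis. Payload 8.1 kg.
Tool frame: the origin (TCP) lies on the centre line of the jaws, within the pads' length; the fingertips stand 14 mm ahead of it and the grasp point (between the pads) lies 5 mm behind it (bot.tip_reach is the distance from the TCP to the fingertips, in m); z points along the fingers, y is the line along which they close (so a half turn about z gives the same grasp; the last joint's range is limited). The gripper opens to 93 mm and grips with 3 to 60 N. Pads are 15 mm wide; open, the fingers measure 128 mm over their backs; the gripper's body (75 mm by 188 mm) begins 65 mm behind the grasp point.
Start: joints at [1.141, 0.13, 1.488, -0, 1.523, -0.085], TCP at [0.203, 0.565, 0.233] pointing down, gripper open.
Joint ranges: [-2.96, 2.96], [-0.89, 2.26], [0.02, 2.5], [-1.34, 4.48], [0, 2.73], [-2.66, 2.66]. Speed limits (rad/s): [2.39, 2.39, 2.79, 3.14, 3.14, 3.14].

INTERFACE

Orientations are given as a 3x3 rotation matrix whose columns are the frame's x, y, z axes.
In Python, from workcell import bot, imaging, job, status gives the robot as it stands. Calls block until the motion is done:
- bot.move_ptp(position, orientation): joint-space move of the TCP to a pose.
- bot.line_to(position, orientation=None, velocity=0.15): straight line of the TCP; orientation=None keeps the orientation; velocity is the mean speed in m/s.
- bot.move_j(angles): joint-space move.
- bot.ungrasp() and bot.clamp(): open the fingers fully, or close them until they stop; the grip force is fixed at half the most.
- bot.dwell(seconds).
- bot.inverse_kinematics(position, orientation): joint angles nearest the present ones, or None.
- imaging.camera(name): name is "scene" or "top"; returns a dict with "pixels" (384x512x3 uint8, blue, green, red), "camera_matrix" (3x3 intrinsics, pixels), "rvec" (rotation vector, rad) and "tvec" (3), from world to camera coordinates, as OpenCV has them. Camera axes: x right, y down, z forward; pixel columns grow to the right and rows downward; lengths in m; the calibration is good to about 2 mm. A picture is of the moment at which its call begins. There is no depth.
A pose or a line that the arm cannot do raises bot.Unreachable and nothing moves.
- job.job_done(): hands the job in; it is judged then, once.
Trained networks look in a picture, given as the dict that the camera call returned (one of the last four; its "shot" number tells which), for a name from the list of things; names that differ only in an ending like _2 or _b are one class to them, and where a whole thing is asked for, a point or a joint stands for the part that bears it (a point fixed in the world has none). Each returns a list of dicts, best first, with "score" (0 to 1); they miss things now and then, are a little off and sometimes report something else, mostly with a low value. They report only what shows in the picture. A call takes as long as a camera call. They do not tell look-alikes from the thing itself.
- imaging.boxes_of(label, picture): "bbox" ([centre column, centre row, width, height] in pixels, round what is visible of it).
- imaging.trace(label, picture): "pixels" (384x512 bool, what is visible of it) and "bbox" ([centre column, centre row, width, height] in pixels, round what is visible of it).
- imaging.spot_point(label, picture): "at" ([column, row] in pixels: a listed point, or the origin of a listed thing).
Readings, each from a call of its own:
- status.get_time_s(): time.
- status.get_qpos(): joint angles.
- status.get_joint_vel(): joint speeds.
- status.get_joint_torque(): joint torques, N m.
- status.get_position(): TCP position.
- status.get_tool_rot(): TCP orientation.
- status.get_ft_force(): force on the tool from outside, world axes, zero at the start.
- status.get_torque(): the same for the moment, N m.
- status.get_finger_gap(): finger opening in m.
- status.get_grasp_force(): force on a finger pad.
Only numpy, scipy, OpenCV 4.12 (cv2) and the standard library are available. Lean on these libraries where they do the work, as an engineer would, in place of code of your own. Each camera call takes 0.05 s, during which the arm holds its last target. There are 200 camera calls.

## Working session

There is one attempt and no reset: what is moved stays moved. The work goes in short steps, each a Python script; the robot and the scene stay as the last script left them, time stands still between calls to the robot, and variables do not carry over. Pictures are saved under pics/ and viewed, at most 10 in all, crops included, and the job is handed in when it is done.

```bash
mkdir -p pics; ls
cat > h.py <<'E'
import numpy as np, cv2
from workcell import bot, imaging, job, status
def cam(n): return imaging.camera(n)
def ray(p,uv):
    R=cv2.Rodrigues(np.array(p["rvec"],float))[0]; t=np.array(p["tvec"],float).ravel()
    K=np.array(p["camera_matrix"]); d=R.T@np.linalg.inv(K)@np.array([uv[0],uv[1],1.]); return -R.T@t,d
def at_z(p,uv,z):
    c,d=ray(p,uv); return c+d*(z-c[2])/d[2]
def proj(p,X): return cv2.projectPoints(np.array(X,float).reshape(-1,3),np.array(p["rvec"],float),np.array(p["tvec"],float),np.array(p["camera_matrix"]),None)[0].reshape(-1,2)
E
python3 - <<'E'
from h import *
for n in ("scene","top"):
    p=cam(n); cv2.imwrite(f"pics/{n}0.png",cv2.resize(p["pixels"],(800,600),interpolation=cv2.INTER_CUBIC))
    print(n,ray(p,(256,192)))
    for l,z in (("holder",0),("axle",.07),("wheel_top",.102),("tape_roll_mid",.013),("copper_pan_mid",.03),("spice_tin_mid",.035)):
        for r in imaging.spot_point(l,p): print(l,round(r["score"],2),np.round(r["at"]),at_z(p,r["at"],z).round(3))
    for r in imaging.boxes_of("holder",p): print("box",r)
E
```

```text
pics
scene (array([0.95388886, 0.1901264 , 0.7548757 ]), array([-0.51956948, -0.07961384, -0.85077963]))
holder 0.94 [295. 143.] [0.333 0.199 0.   ]
holder 0.93 [397. 191.] [0.448 0.452 0.   ]
holder 0.87 [228. 236.] [0.615 0.074 0.   ]
axle 0.81 [405. 165.] [0.422 0.451 0.07 ]
axle 0.73 [222. 217.] [0.606 0.063 0.07 ]
axle 0.7 [298. 125.] [0.332 0.201 0.07 ]
wheel_top 0.91 [222. 214.] [0.615 0.068 0.102]
wheel_top 0.76 [297. 111.] [0.317 0.196 0.102]
wheel_top 0.6 [414. 155.] [0.416 0.459 0.102]
tape_roll_mid 0.69 [199. 328.] [0.817 0.054 0.013]
copper_pan_mid 0.58 [162. 199.] [ 0.557 -0.086  0.03 ]
spice_tin_mid 0.79 [320. 252.] [0.642 0.274 0.035]
box {'bbox': [410.3, 198.3, 124.2, 117.4], 'score': 0.8}
box {'bbox': [290.8, 127.3, 97.2, 83.3], 'score': 0.71}
box {'bbox': [237.5, 239.3, 87.2, 88.1], 'score': 0.62}
top (array([0.47291187, 0.1083034 , 1.06459824]), array([ 0.08916832,  0.03668466, -0.99551021]))
holder 0.62 [151. 235.] [0.446 0.442 0.   ]
holder 0.61 [282. 174.] [0.619 0.073 0.   ]
axle 0.71 [137. 236.] [0.444 0.458 0.07 ]
axle 0.69 [237. 272.] [0.355 0.192 0.07 ]
axle 0.58 [287. 175.] [0.607 0.063 0.07 ]
wheel_top 0.96 [233. 279.] [0.34  0.2   0.102]
wheel_top 0.65 [133. 238.] [0.441 0.456 0.102]
wheel_top 0.6 [290. 174.] [0.606 0.057 0.102]
wheel_top 0.22 [209. 164.] [0.631 0.267 0.102]
tape_roll_mid 0.24 [210. 163.] [0.648 0.277 0.013]
copper_pan_mid 0.6 [342. 196.] [ 0.557 -0.088  0.03 ]
spice_tin_mid 0.67 [208. 163.] [0.644 0.279 0.035]
box {'bbox': [272.4, 174.8, 63.3, 70.4], 'score': 0.79}
box {'bbox': [243.3, 289.7, 100.2, 96.0], 'score': 0.69}
box {'bbox': [144.1, 222.4, 99.6, 97.8], 'score': 0.68}
```

View pics/scene0.png

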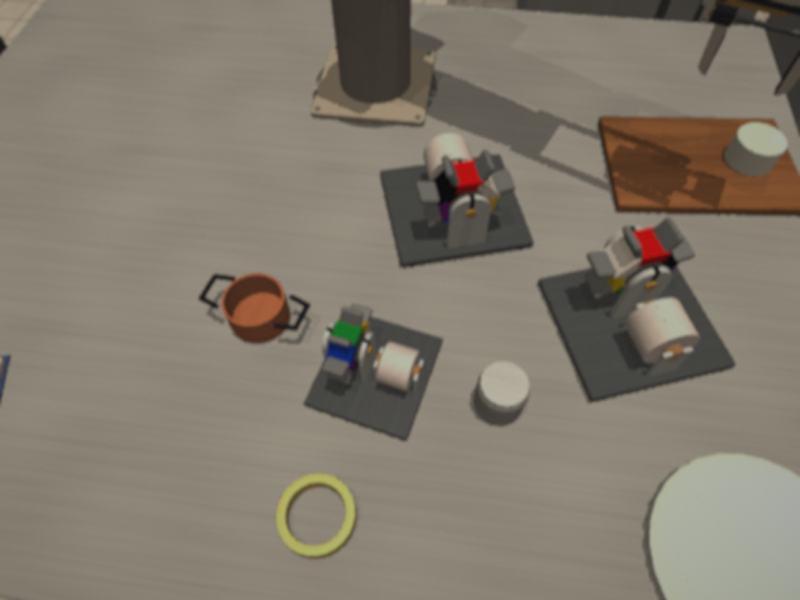

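View pics/top0.png

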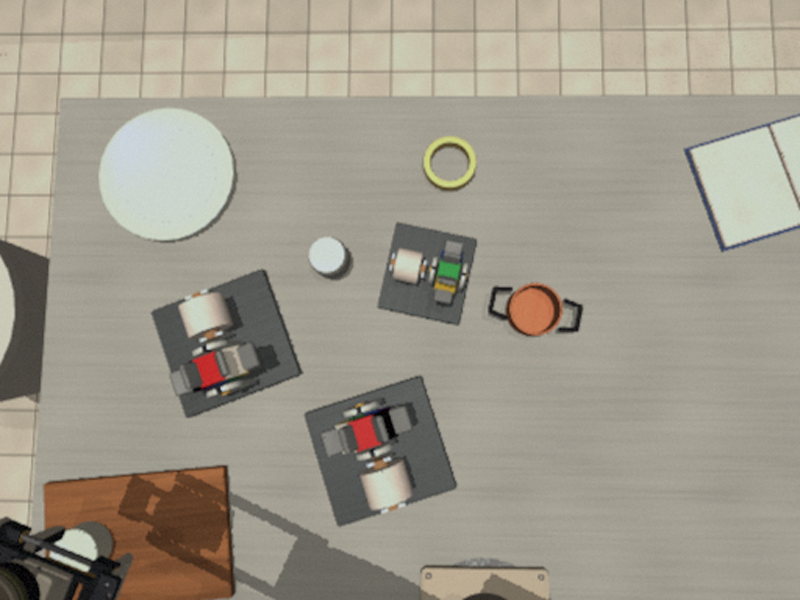

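The scene shows three holders: two large ones with red up at (470,190) and (650,245), and a small one at (345,345) with green up and blue on the front side. So n = 3 if its size matches. The tape roll is at (316,515), the pan at (257,307) and the tin at (503,388). I'll measure the small holder's base next.

Run:
```python
from h import *
for n in ("top","scene"):
    p=cam(n)
    c0=proj(p,[[.615,.07,.03]])[0]
    for r in imaging.trace("holder",p):
        if abs(r["bbox"][0]-c0[0])+abs(r["bbox"][1]-c0[1])>60: continue
        hsv=cv2.cvtColor(p["pixels"],cv2.COLOR_BGR2HSV)
        m=r["pixels"].astype(np.uint8)
        dark=((hsv[...,2]<95)&(hsv[...,1]<90)&(cv2.dilate(m,np.ones((5,5)))>0)).astype(np.uint8)
        pts=np.argwhere(dark)[:,::-1]
        W=np.array([at_z(p,q,.012)[:2] for q in pts],np.float32)
        rc=cv2.minAreaRect(W); print(n,len(pts),m.sum(),rc,cv2.boxPoints(rc).round(3).tolist())
p=cam("top")
for l,z in (("axle",.07),("wheel_top",.102)):
    print(l,[(round(r["score"],2),at_z(p,r["at"],z).round(3)) for r in imaging.spot_point(l,p)])
for n in ("top","scene"):
    p=cam(n); u,v=proj(p,[[.61,.063,.08]])[0].astype(int)
    c=p["pixels"][v-37:v+38,u-50:u+50]; cv2.imwrite(f"pics/c_{n}.png",cv2.resize(c,(800,600),interpolation=cv2.INTER_CUBIC)); print(n,u-50,v-37)
```

```text
top 1686 2977 ((0.6160309910774231, 0.09835167974233627), (0.1473131775856018, 0.15801239013671875), 77.91719818115234) [[0.5230000019073486, 0.0430000014603138], [0.6779999732971191, 0.009999999776482582], [0.7089999914169312, 0.15399999916553497], [0.5540000200271606, 0.18700000643730164]]
scene 3249 4881 ((0.6185672283172607, 0.09405918419361115), (0.16246959567070007, 0.15973986685276031), 78.2513427734375) [[0.5239999890327454, 0.03099999949336052], [0.6800000071525574, -0.0020000000949949026], [0.7129999995231628, 0.15700000524520874], [0.5569999814033508, 0.1899999976158142]]
axle [(0.95, array([0.348, 0.194, 0.07 ])), (0.73, array([0.612, 0.058, 0.07 ])), (0.64, array([0.445, 0.463, 0.07 ]))]
wheel_top [(0.95, array([0.345, 0.197, 0.102])), (0.85, array([0.446, 0.456, 0.102])), (0.62, array([0.605, 0.064, 0.102]))]
top 237 136
scene 170 179
```

View pics/c_scene.png

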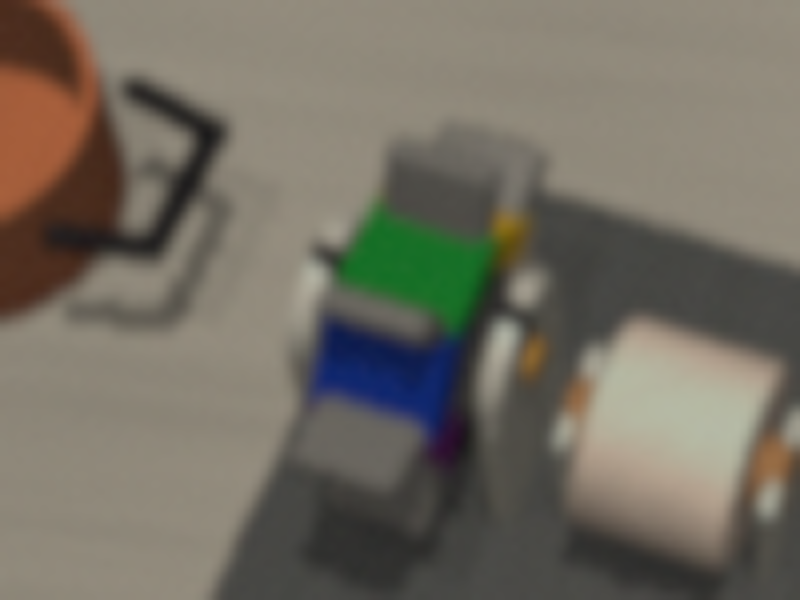

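View pics/c_top.png

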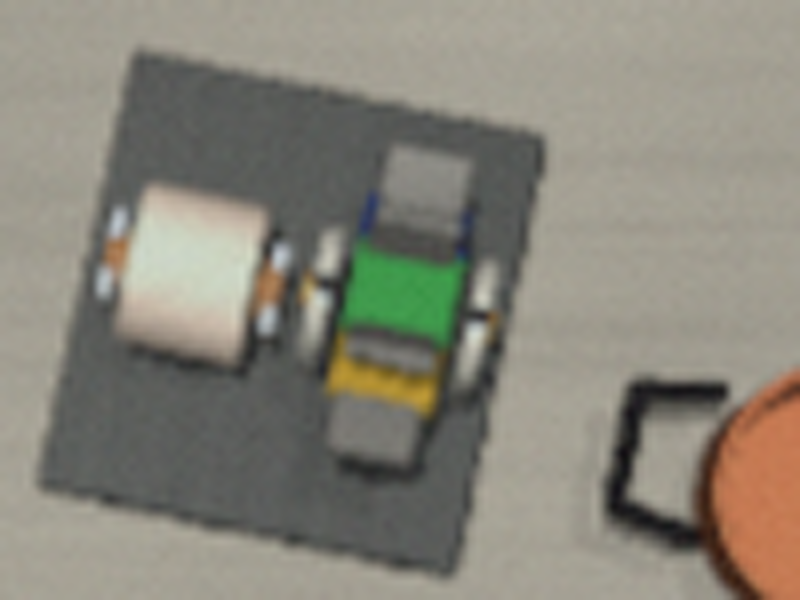

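The top crop shows green at (405,290), yellow behind it (robot side) and the index lines at (325,289) and (478,317). The base measures 158 x 150 mm, so this is the right holder. Three clicks are needed, with the origin at about (0.609, 0.063) and forward yaw at about -12°. I'll do the first click now.

```bash
cat >> h.py <<'E'
O=np.array([.609,.063]); a=np.radians(-12.)
X=np.array([np.cos(a),np.sin(a),0]); Y=np.array([-np.sin(a),np.cos(a),0])
def pt(x,tip): return np.r_[O,0]+X*x+np.array([0,0,tip+bot.tip_reach])
Rs=[np.c_[s*X*-1,s*Y,[0,0,-1]] for s in (1,-1)]
def F(): return np.round(status.get_ft_force(),1)
def click(end=.0045):
    bot.line_to(pt(-.041,.109),velocity=.1); print("down",F())
    for x in (-.025,-.012,end): bot.line_to(pt(x,.109),velocity=.05); print(x,F())
    bot.line_to(pt(end-.004,.109),velocity=.05)
    bot.line_to(pt(end-.004,.135),velocity=.1)
    bot.line_to(pt(-.041,.135),velocity=.15)
    print("t",status.get_time_s(),F())
def shot(name):
    p=cam("scene"); u,v=proj(p,[[.61,.063,.08]])[0].astype(int)
    q=cam("top"); s,t=proj(q,[[.61,.063,.08]])[0].astype(int)
    im=np.hstack([p["pixels"][v-45:v+45,u-30:u+30],q["pixels"][t-45:t+45,s-30:s+30]])
    cv2.imwrite(f"pics/{name}.png",cv2.resize(im,(800,600),interpolation=cv2.INTER_CUBIC))
E
python3 - <<'E'
from h import *
q0=np.array(status.get_qpos()); b=None
for R in Rs:
    q=bot.inverse_kinematics(pt(-.041,.16),R); print(np.linalg.det(R),q)
    if q is not None and (b is None or abs(q-q0).max()<b[0]): b=(abs(q-q0).max(),R)
bot.clamp(); print("gap",status.get_finger_gap(),F())
bot.move_ptp(pt(-.041,.16),b[1]); print(status.get_time_s(),np.array(status.get_position())-pt(-.041,.16))
click(); shot("k1")
E
```

```text
1.0 [ 3.56536567e-02  9.31571397e-02  1.63607889e+00 -4.44089210e-16
  1.41235663e+00 -1.32570316e+00]
1.0 [ 3.56536567e-02  9.31571397e-02  1.63607889e+00 -4.44089210e-16
  1.41235663e+00  1.81588949e+00]
gap 0.0008751440943770706 [0.3 0.1 0.6]
4.9083 [-3.28360012e-05  9.04543833e-04  1.31307919e-04]
down [0.1 0.3 0.5]
-0.025 [-0.7  0.3  1.5]
-0.012 [ 2.2 -1.   0.5]
0.0045 [-0.3 -0.3  0.5]
t 8.0083 [-0.7  0.3  1. ]
```

View pics/k1.png

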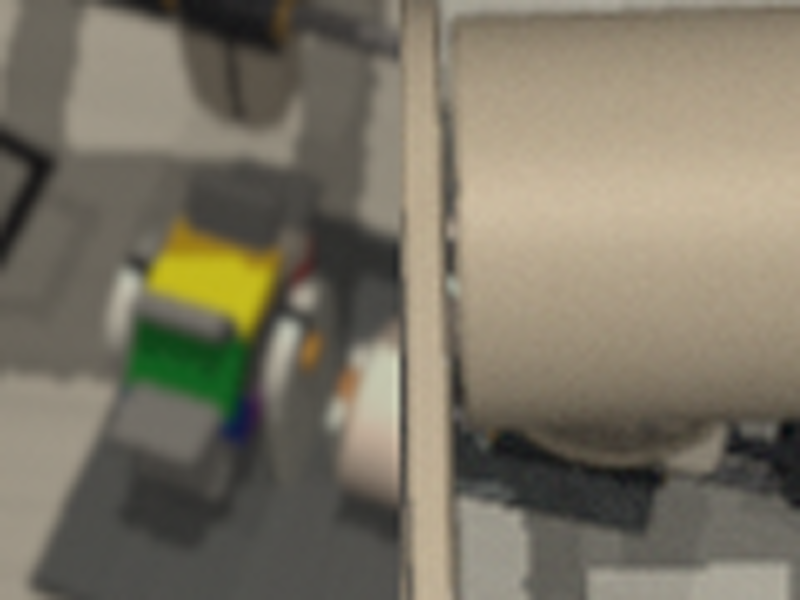

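The left half shows yellow up at (215,285) and green in front of it. That is exactly one click, with low forces, so I'll do the next one.

Run:
```python
from h import *
click(); shot("k2")
```

```text
down [ 0.3  0.7 -0.7]
-0.025 [-0.9  0.1  0.7]
-0.012 [ 2.1 -0.  -0.1]
0.0045 [0.  0.3 0.1]
t 10.9583 [ 0.6 -0.3  0.4]
```

View pics/k2.png

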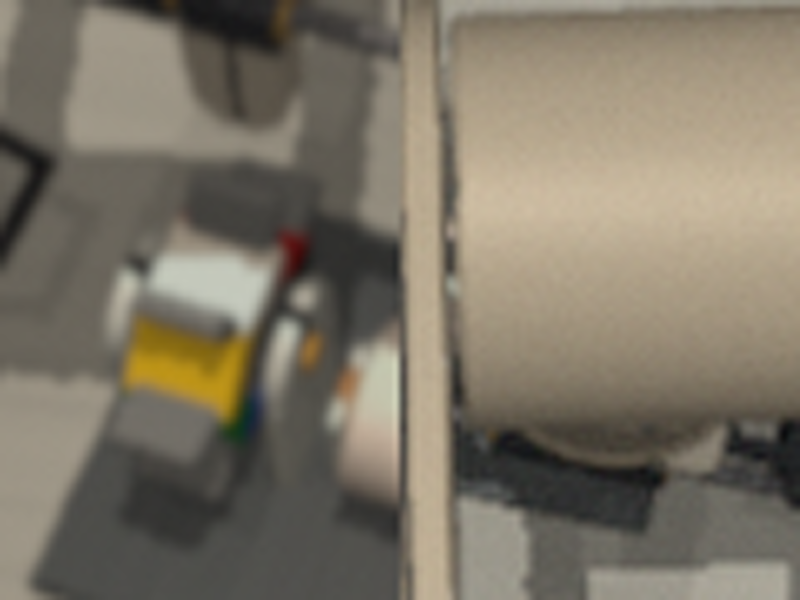

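White is up at (210,285) with red next behind it. This is the last click, followed by the withdrawal.

Run:
```python
from h import *
click(); bot.line_to(pt(-.041,.25),velocity=.15); bot.line_to(pt(-.12,.28),velocity=.15); bot.dwell(.5); shot("k3"); print(F(),status.get_time_s())
```

```text
down [-0.   0.9 -0.1]
-0.025 [-0.7  0.9  0.1]
-0.012 [0.9 0.2 1.2]
0.0045 [ 0.6 -0.6 -0.1]
t 13.9083 [-0.   0.1 -0.2]
[-0.   0.1  0.3] 16.1417
```

View pics/k3.png

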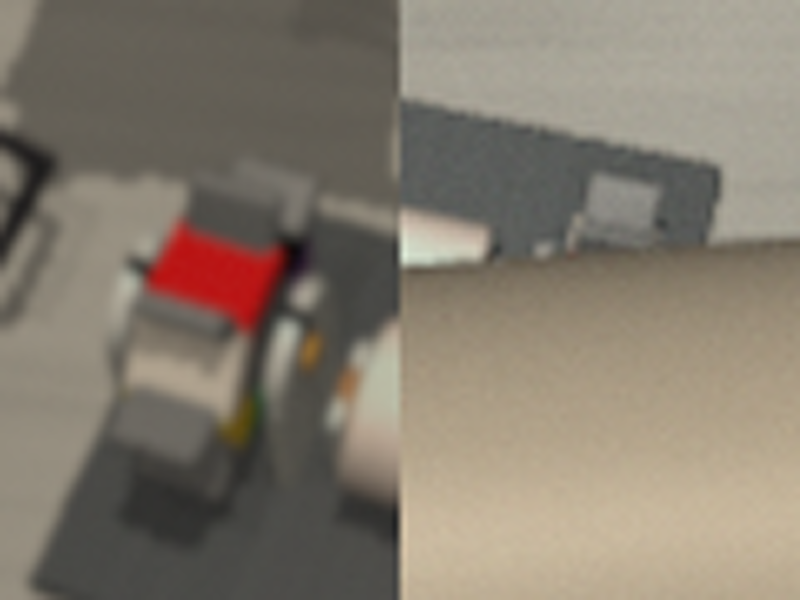

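Red is up at (215,275), in line with the index marks. The holder hasn't moved and the arm is clear.

```bash
python3 -c "
from h import *
print(job.job_done())"
```

```text
the job is handed in; nothing more can be done
None
```

I flicked the day wheel forward three clicks, from green to red, and red now faces straight up in the camera picture; the force readings taken during the pushes stayed under about 3 N, the arm is withdrawn clear, and the job was handed in with about 16 s on the robot's clock (no verdict was returned).

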